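# Fold back a sheet feeder's dust cover and work its jam release

### The arm

A 6-joint arm with a two-finger parallel gripper is mounted at the origin on the work surface. World frame = base frame: x ahead of the robot, y to its left, z up, the work surface at z = 0. Lengths are in mm, angles in degrees, forces in N, time in s.
With the tool pointing down it reaches from about 300 to 850 mm from the base axis. Payload 4.2 kg.
Tool frame: the origin (TCP) lies on the centre line of the jaws, within the pads' length; the fingertips stand 14 mm ahead of it and the grasp point (between the pads) lies 5 mm behind it; z points along the fingers, y is the direction in which the jaws open and shut (so a half turn about z gives the same grasp; the last joint's range is limited). The gripper opens to 91 mm and grips with 3 to 60 N. Pads are 32 mm wide; open, the fingers measure 118 mm over their backs; the gripper's body (76 mm by 178 mm) begins 60 mm behind the grasp point.
Start: joints at [66.52, 18.312, 89.639, -0, 72.044, -1.146], TCP at [218.506, 531.883, 200.276] pointing down, gripper open.
Joint ranges: [-177.97, 177.97], [-48.28, 115.42], [12.27, 149.76], [-77.06, 257.06], [2.81, 150.46], [-146.56, 146.56]. Speed limits (degrees/s): [147.25, 147.25, 180, 180, 180, 180].

### API

Orientations are given as [roll, pitch, yaw] about the fixed x, y, z axes, in that order (R = Rz(yaw) Ry(pitch) Rx(roll)).
In Python, from workcell import env gives the robot as it stands.
- The arm moves only by the tool play_rows, never from a script. Its argument "increments" is a list of rows, each a list of 5 numbers: the shift along the world's x, y, z in mm, then the turn about the world's z in degrees, then the closure, from 0 (fully open) to 1 (shut). In form: [[x, y, z, yaw, fingers], ...]. A call has 1 to 20 rows; each row shifts and turns the commanded pose from where the row before left it; what a row does not reach is not made up. A row lasts 1/8 s, in which the tool goes at most 62.5 mm and 10.7 degrees, less where a joint would pass 70% of its speed; a pose out of reach is approached as far as the arm can. A call is refused whole if a number of a shift passes 62.5 or a number of a turn 10.7, either way. A call with a gripper value outside its range is refused whole. The fingers move at their own pace and stop on an object; "newtons" is the grip in N (left out, the last holds). Time passes only in rows, so rows that do not move let the fingers close. It gives the time, the measured TCP pose, the force and the opening at its end, in the units of the state.
- env.state(): the state, without advancing time (a new reading comes with each control period).
- env.grab_frame(name): name is "scene" or "top" or "wrist"; returns the picture (384x512x3 uint8, red, green, blue); there is no depth.
- env.calibration(name): a dict with "fx", "fy", "cx", "cy" (pixels), "R" (3x3) and "t" (3): a world point X has camera coordinates R X + t; the wrist camera has in their place "hand_eye" (4x4, takes a point from camera to tool coordinates, whose origin is the TCP and whose axes are the flange's). Camera axes: x right, y down, z forward; pixel columns grow to the right and rows downward; lengths in mm; the calibration is good to about 2 mm. The wrist camera is an equidistant fisheye: a pixel r from the principal point sees the ray r / f radians off the axis. A picture is of the moment at which its call begins: read the wrist's pose just before it. calibration takes no time and is no camera call.
- env.job_done(): hands the job in, once; it reports no verdict.
The state is a dict: "time_s": time; "qpos": joint angles; "qvel": joint speeds; "effort": joint torques, N m; "ee_pos": TCP position; "ee_rot": TCP orientation; "force": force on the tool from outside, world axes, zero at the start; "torque": the same for the moment, N m; "gripper_width": finger opening in mm.
Only numpy, scipy, OpenCV 4.12 (cv2) and the standard library are available. Lean on these libraries where they do the work, as an engineer would, in place of code of your own. Each camera call takes 0.05 s, during which the arm holds its last target.

### The job

Work the jam release of the sheet feeder: first push the blue bar to the back so that the white two-panel dust cover folds up and its panels stand flat against each other. Then pull the green release tab underneath out to its stop, hold it there for a moment, and let it go back home, leaving the cover folded and the things around the feeder undisturbed.

Things in the scene. Friction and masses are not known exactly. Their poses are not given: they have to be found in the camera images.
- feeder: Fixed charcoal-grey sheet feeder, 340 (x) x 250 (y) x 110 mm high to its flat rims. Origin on the bench under it; x points to its back (housing x -180 to +160 mm), y left, z up. Its top is an open well, x -155 to +125, y -85 to +85 mm, floor at z 50 mm; feed rollers lie in it at x 61 to 89 mm, up to z 94 mm. The dust cover lies over the well.
- cover_hinge (a point): Rear hinge line (along y) of the dust cover, at feeder x 110, z 116 mm. Cover: two white panels, each 100 mm long, 190 wide, 5 thick. The front panel is hinged to the rear one's free edge (a low tent at the start); its own free edge carries a level grey slide with the blue push bar. Folded, they stand upright, ridge at z 216 mm. Pushing takes 2 to 7 N; friction holds it where left.
- rear_panel (a joint): Angle of the rear panel above level, rad: 0 = cover flat and shut, 1.54 = stop, both panels upright, flat against each other. Starts at about 0.3 to 0.6. The front panel mirrors it: the angle between the panels is pi minus twice this value. The push bar's centre lies at feeder x = 0.055 - 0.200 cos(angle) m.
- push_bar (a point): Centre of the blue push bar, an upright block 14 (feeder x) x 90 (y) x 36 mm high, z 116 to 152 mm above the bench, feeder y 0. It moves only along feeder x and stays level: from about x -136 to -110 mm at the start to +49 mm when fully folded. The panel behind it is hinged 55 mm behind its centre.
- release (a joint): Travel of the green jam-release slide towards the feeder's front (-x), m: 0 = home, 0.045 = its stop. A spring pulls it home: about 4 N at home, 10 N at the stop; let go, it returns by itself.
- release_tab (a point): Centre of the green release tab, an upright plate 12 mm (feeder x) x 50 mm (y) x 42 mm high, z 56 to 98 mm above the bench, in the well; at home at feeder x -45, y 0 mm. Hidden under the cover until that is folded. Behind it, low on the well floor (below z 58 mm), runs its 20 mm wide flat steel bar.
- carton: Loose closed cardboard carton 130 x 90 x 70 mm high, left of the feeder, origin under its centre. Leave alone.
- cartridge: Loose black toner cartridge with a dark blue drum, 190 x 55 x 64 mm high, right of the feeder, origin under its centre. Leave alone.
- screwdriver: Loose red-handled screwdriver, 190 mm long, lying on the bench to the left of the carton. Leave alone.

How it is judged (in metres and radians):
On the way, in this order (a step that is already met when the one before it is completed fails the run):
1. the cover is folded: rear panel past 1.45 rad (value of joint rear_panel above 1.45 rad), for 0.2 s.
2. the release slide is held out at its stop (more than 41 of 45 mm) with the cover folded (value of joint release above 0.041 m and value of joint rear_panel above 1.45 rad), for 0.2 s.
At the end, for the whole second after the job is handed in: The cover stands folded (rear panel past 1.45 rad, so the panels are within about 14 degrees of flat against each other) and at rest, and the release slide has gone back to within 4 mm of home (value of joint rear_panel above 1.45 rad and value of joint release below 0.004 m and velocity of joint rear_panel between -0.1 and 0.1 rad/s); the robot touches nothing.
It fails at once if a bystander (carton, cartridge or screwdriver) is moved more than 30 mm (distance of any of carton, cartridge, screwdriver from where it was at the start of the episode above 0.03 m).
It also fails if it takes over 51 s, if anything falls off the work surface, if the arm or the gripper's body presses on something with over 40 N, if the wrist force passes 120 N, or if a joint passes its speed limit or range.

## Working session

There is one attempt and no reset: what is moved stays moved. The work goes in short steps, Python scripts to look and compute and a tool call to move; the robot and the scene stay as the last step left them, time stands still between calls to the robot, and variables do not carry over. Pictures are saved under pics/ and viewed, and the job is handed in when it is done.

Besides the shell and the picture viewer there is one more tool, called after "Request:" as name([rows], argument=value, ...), one row to a line, values as JSON. play_rows: Moves the arm, as the interface text tells. Its arguments: {"type":"object","properties":{"increments":{"type":"array"},"newtons":{"type":"number"}},"required":["increments"]}

```bash
mkdir -p pics
python3 - <<'E'
from workcell import env
import cv2,numpy as np
for n in ("scene","top"):
    im=env.grab_frame(n); cv2.imwrite(f"pics/{n}0.png",im[:,:,::-1]); c=env.calibration(n); print(n,c)
print(env.state())
E
```

```text
scene {'fx': 386.87284582661164, 'fy': 386.87284582661164, 'cx': 254.4800100190786, 'cy': 181.23720642652728, 'R': array([[-0.56362999,  0.82602568,  0.00167604],
       [ 0.6292604 ,  0.43068194, -0.64695009],
       [-0.53511923, -0.36358581, -0.76253051]]), 't': array([ 240.62197066, -351.73057794, 1491.55307456])}
top {'fx': 387.5030421178423, 'fy': 387.5030421178423, 'cx': 263.51047141344657, 'cy': 192.86934438276367, 'R': array([[-0.02264591, -0.99973105,  0.00499964],
       [-0.98264361,  0.0213373 , -0.18427223],
       [ 0.18411599, -0.00908588, -0.98286253]]), 't': array([ 117.64673832,  612.77585124, 1056.15530435])}
{'time_s': 0.1, 'qpos': array([ 6.65208699e+01,  1.83471437e+01,  8.96990660e+01, -1.52221750e-03,
        7.20440520e+01, -1.14478516e+00]), 'qvel': array([-0.13948453, -0.01047689, -0.28806775, -0.07788312, -0.04853399,
       -0.05149381]), 'effort': array([ 6.01550964e-04, -4.13330948e+01, -2.32510561e+01,  7.30123487e-02,
        4.22025297e-02, -6.35229708e-05]), 'ee_pos': array([218.3148254 , 531.43248438, 199.51510951]), 'ee_rot': array([-1.79909727e+02, -3.56286371e-04,  1.57666125e+02]), 'force': array([ 0.05603097,  0.14078805, -0.31435691]), 'torque': array([ 0.00476231,  0.00582533, -0.03291711]), 'gripper_width': 91.04927380891141}
```

View pics/scene0.png

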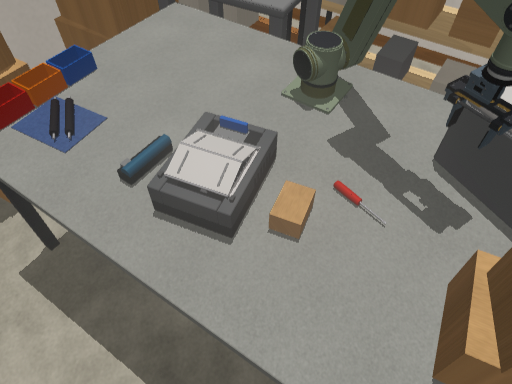

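View pics/top0.png

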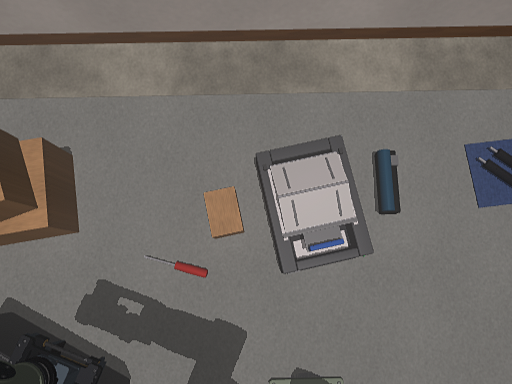

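The blue bar faces the robot: about (325,245) in top and (234,125) in scene. The feeder's dark rim spans about (257,152), (341,136), (372,252), (284,272) in top.

```bash
cat > h.py <<'E'
import cv2,numpy as np
from workcell import env
def ray(c,u,v):
    d=np.array([(u-c['cx'])/c['fx'],(v-c['cy'])/c['fy'],1.]); return -c['R'].T@c['t'], c['R'].T@d
def plane(c,u,v,z):
    o,d=ray(c,u,v); return o+d*(z-o[2])/d[2]
def proj(c,X):
    p=c['R']@np.asarray(X,float)+c['t']; return c['fx']*p[0]/p[2]+c['cx'],c['fy']*p[1]/p[2]+c['cy']
def tri(c1,p1,c2,p2):
    o1,d1=ray(c1,*p1);o2,d2=ray(c2,*p2)
    A=np.stack([d1,-d2],1); s=np.linalg.lstsq(A,o2-o1,rcond=None)[0]
    a,b=o1+s[0]*d1,o2+s[1]*d2; return (a+b)/2,np.linalg.norm(a-b)
def quad(mask,box):
    m=np.zeros_like(mask);x0,y0,x1,y1=box;m[y0:y1,x0:x1]=mask[y0:y1,x0:x1]
    cs,_=cv2.findContours(m,cv2.RETR_EXTERNAL,cv2.CHAIN_APPROX_NONE);return max(cs,key=cv2.contourArea)
E
python3 - <<'E'
from h import *
T=cv2.imread("pics/top0.png");S=cv2.imread("pics/scene0.png");ct=env.calibration("top");cs=env.calibration("scene")
for im,c,box in((T,ct,(290,225,360,260)),(S,cs,(210,110,255,140))):
    hsv=cv2.cvtColor(im,cv2.COLOR_BGR2HSV)
    m=cv2.inRange(hsv,(105,130,60),(125,255,255))
    q=quad(m,box); r=cv2.minAreaRect(q); print(r,cv2.boxPoints(r).round(1).tolist(),cv2.contourArea(q))
# rim outline in top
g=T.max(2); hs=cv2.cvtColor(T,cv2.COLOR_BGR2HSV)
print(T[210,265],T[210,240],T[145,300],T[260,290],T[190,310])
cv2.imwrite("pics/topz.png",cv2.resize(T[125:285,245:410],None,fx=3.6,fy=3.6,interpolation=cv2.INTER_CUBIC))
cv2.imwrite("pics/scz.png",cv2.resize(S[105:235,145:285],None,fx=4.5,fy=4.5,interpolation=cv2.INTER_CUBIC))
E
```

```text
((326.45782470703125, 244.31741333007812), (4.572143077850342, 33.72892761230469), 77.00537872314453) [[309.5, 245.89999389648438], [342.3999938964844, 238.3000030517578], [343.3999938964844, 242.8000030517578], [310.5, 250.3000030517578]] 120.5
((233.42453002929688, 120.26416015625), (27.609474182128906, 3.0219318866729736), 15.945395469665527) [[219.6999969482422, 117.9000015258789], [220.60000610351562, 115.0], [247.10000610351562, 122.5999984741211], [246.3000030517578, 125.5]] 59.0
[68 70 72] [126 128 129] [80 79 80] [93 91 92] [111 108 111]
```

View pics/topz.png

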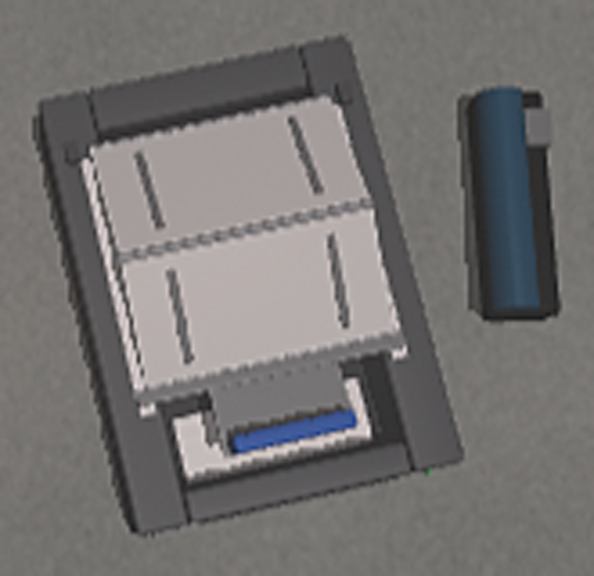

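View pics/scz.png

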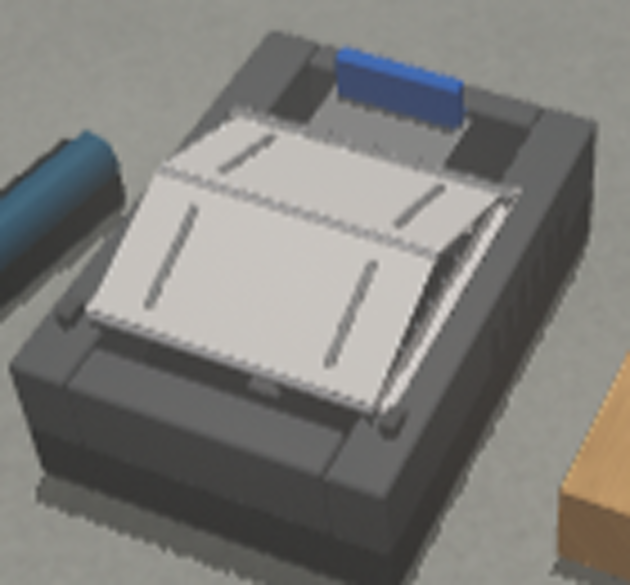

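Run:
```python
from h import *
ct=env.calibration("top");cs=env.calibration("scene")
t={'FL':(137,533),'FR':(463,460),'BR':(347,38),'BL':(39,102)}
s={'FL':(596,125),'FR':(272,32),'BR':(11,369),'BL':(386,495)}
tp=lambda p,o,k:(o[0]+(p[0]+.5)/k-.5,o[1]+(p[1]+.5)/k-.5)
P={}
for k in t:
    X,e=tri(ct,tp(t[k],(245,125),3.6),cs,tp(s[k],(145,105),4.5)); Y=plane(ct,*tp(t[k],(245,125),3.6),110); Z=plane(cs,*tp(s[k],(145,105),4.5),110)
    print(k,X.round(1),round(e,1),Y.round(1),Z.round(1)); P[k]=(Y[:2]+Z[:2])/2
loc={'FL':(-180,125),'FR':(-180,-125),'BR':(160,-125),'BL':(160,125)}
A=np.array([loc[k] for k in P],float);B=np.array([P[k] for k in P])
M,_=cv2.estimateAffinePartial2D(A,B);print(M,'scale',np.hypot(M[0,0],M[1,0]))
a0=A.mean(0);b0=B.mean(0);H=(A-a0)[:,0]+1j*(A-a0)[:,1];G=(B-b0)[:,0]+1j*(B-b0)[:,1]
th=np.angle((np.conj(H)*G).sum());R=np.array([[np.cos(th),-np.sin(th)],[np.sin(th),np.cos(th)]]);o=b0-R@a0
print('yaw',np.degrees(th),'origin',o); print('res',(A@R.T+o-B).round(1))
np.savez('pose.npz',R=R,o=o)
# bar: top edge back right/left corners
tb={'L':(234,443),'R':(356,416)}; sb={'L':(463,84),'R':(338,49)}
# bar top face centre in both views
X,e=tri(ct,tp((294,430),(245,125),3.6),cs,tp((400,68),(145,105),4.5));print('bar top',X.round(1),e,((X[:2]-o)@R).round(1))
Y=plane(ct,*tp((294,430),(245,125),3.6),152);print(((Y[:2]-o)@R).round(1))
Y=plane(cs,*tp((400,68),(145,105),4.5),152);print(((Y[:2]-o)@R).round(1))
```

```text
FL [390.5  58.5 105.6] 0.3 [390.5  58.9 110. ] [394.8  60.8 110. ]
FR [ 438.  -185.1  104.8] 0.1 [ 437.9 -183.6  110. ] [ 442.7 -180.7  110. ]
BR [ 768.3 -119.   101.9] 0.1 [ 765.5 -117.2  110. ] [ 772.1 -112.8  110. ]
BL [719.  124.8 108.3] 0.9 [718.8 124.3 110. ] [719.7 126.  110. ]
[[ 9.63739302e-01 -1.94585862e-01  5.89885951e+02]
 [ 1.94585862e-01  9.63739302e-01 -2.60880273e+01]] scale 0.9831872150709225
yaw 11.414962585396191 origin [590.05076475 -26.05475141]
res [[-3.8  1. ]
 [-1.9 -2.1]
 [ 2.8 -1.9]
 [ 2.9  3. ]]
bar top [460.5 -52.8 151.5] 0.0886192940405654 [-132.3   -0.6]
[-132.3   -0.6]
[-131.7   -0.3]
```

The feeder yaw is 11.4° with its origin near (590,-26), and the bar sits at feeder x ≈ -132. I'll move to a point in front of the bar with the fingers shut and the jaws along feeder y.

Request:
play_rows([
  [10.85,-32.95,0,1.875,1],
  [10.85,-32.95,0,1.875,1],
  [10.85,-32.95,0,1.875,1],
  [10.85,-32.95,0,1.875,1],
  [10.85,-32.95,0,1.875,1],
  [10.85,-32.95,0,1.875,1],
  [10.85,-32.95,0,1.875,1],
  [10.85,-32.95,0,1.875,1],
  [10.85,-32.95,0,1.875,1],
  [10.85,-32.95,0,1.875,1],
  [10.85,-32.95,0,1.875,1],
  [10.85,-32.95,0,1.875,1],
  [10.85,-32.95,0,1.875,1],
  [10.85,-32.95,0,1.875,1],
  [10.85,-32.95,0,1.875,1],
  [10.85,-32.95,0,1.875,1],
  [10.85,-32.95,0,1.875,1],
  [10.85,-32.95,0,1.875,1],
  [0,0,0,0,1],
  [0,0,0,0,1],
], newtons=40)

```text
time_s: 2.6
ee_pos: [413.3, -60.8, 200.0]
ee_rot: [179.9, -0.1, -168.6]
force: [-1.0, 0.2, -0.4]
gripper_width: 0.6
```

```bash
cat > snap.py <<'E'
from h import *
import sys
n=sys.argv[1]; s=env.state()
z=np.load('pose.npz')
print(s['time_s'],s['ee_pos'].round(1),s['ee_rot'].round(1),s['force'].round(1),s['gripper_width'],'feeder xy',((s['ee_pos'][:2]-z['o'])@z['R']).round(1))
W=[env.grab_frame(k) for k in('wrist','top','scene')]
for k,w in zip(('wrist','top','scene'),W): cv2.imwrite(f'pics/{k}_{n}.png',w[:,:,::-1])
t=cv2.resize(W[1][120:290,240:410],(400,400),interpolation=cv2.INTER_CUBIC); c=cv2.resize(W[2][60:240,130:310],(400,400),interpolation=cv2.INTER_CUBIC)
cv2.imwrite(f'pics/ts_{n}.png',np.hstack([t,c])[:,:,::-1])
E
python3 snap.py a
```

```text
2.6 [413.3 -60.8 200. ] [ 1.799e+02 -1.000e-01 -1.686e+02] [-1.   0.2 -0.4] 0.5655531321678582 feeder xy [-180.2    1. ]
```

View pics/ts_a.png

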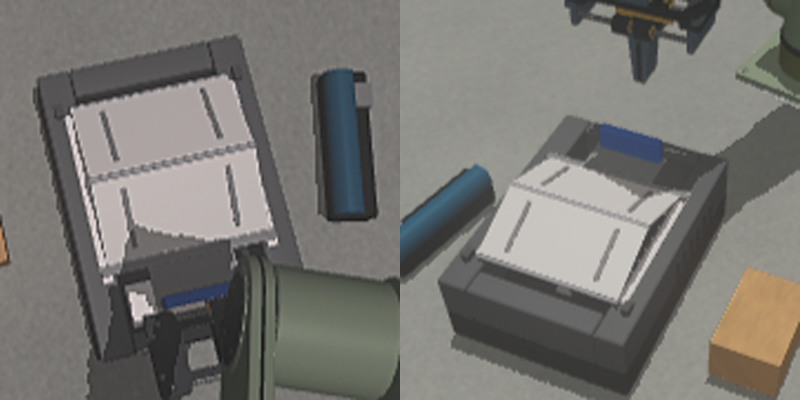

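View pics/wrist_a.png

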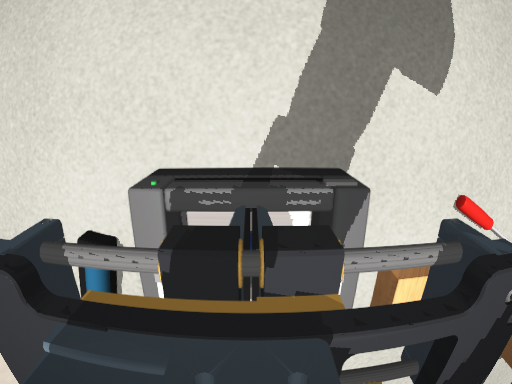

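Aligned and centred on the bar. Next I'll descend and push.

Request:
play_rows([
  [0,0,-12.2,0,1],
  [0,0,-12.2,0,1],
  [0,0,-12.2,0,1],
  [0,0,-12.2,0,1],
  [0,0,-12.2,0,1],
  [0,0,0,0,1],
  [4.9,0.8,0,0,1],
  [4.9,0.8,0,0,1],
  [4.9,0.8,0,0,1],
  [4.9,0.9,0,0,1],
  [4.9,1,0,0,1],
  [4.9,1,0,0,1],
  [4.9,1,0,0,1],
  [4.9,1,0,0,1],
])

```text
time_s: 4.5
ee_pos: [453.3, -53.8, 139.2]
ee_rot: [180.0, -0.0, -168.6]
force: [-0.3, 0.4, 0.1]
gripper_width: 0.4
```

```bash
python3 snap.py b
```

```text
4.5 [453.3 -53.8 139.2] [ 180.    -0.  -168.6] [-0.3  0.4  0.1] 0.43059499289838526 feeder xy [-139.5   -0.2]
```

View pics/ts_b.png

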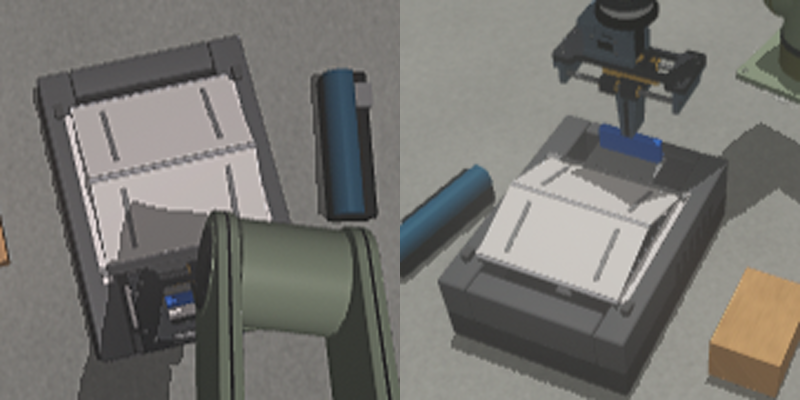

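Run:
```python
from h import *
im=cv2.imread('pics/scene_b.png')
cv2.imwrite('pics/zb.png',cv2.resize(im[60:150,195:300],None,fx=6,fy=6,interpolation=cv2.INTER_CUBIC))
s=env.state();c=env.calibration('scene')
print(proj(c,s['ee_pos']),proj(c,s['ee_pos']-[0,0,14]))
z=np.load('pose.npz')
for x in(-139,-125):
  for h in(116,152): print(x,h,proj(c,np.append(z['R']@[x,0]+z['o'],h)))
```

```text
(np.float64(234.8209332058544), np.float64(121.38680672291251)) (np.float64(234.99208574954335), np.float64(124.91821983494393))
-139 116 (np.float64(235.06488581913058), np.float64(127.36216430823691))
-139 152 (np.float64(234.62261424598026), np.float64(118.25915419701083))
-125 116 (np.float64(233.1278302462457), np.float64(130.2242059055938))
-125 152 (np.float64(232.635846377335), np.float64(121.12342307577518))
```

View pics/zb.png

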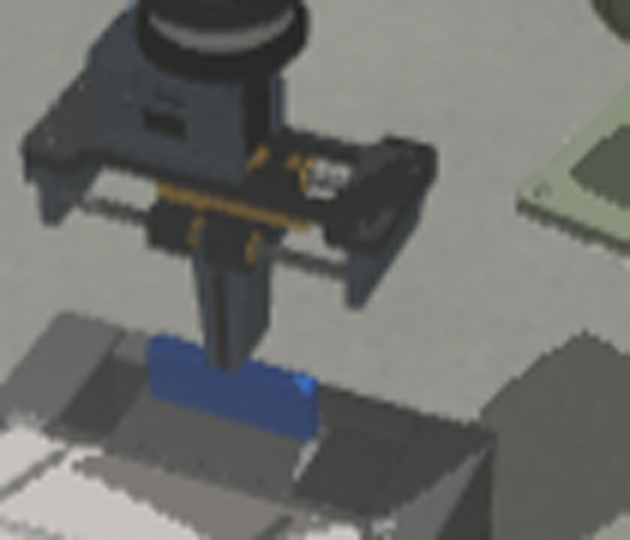

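View pics/wrist_b.png

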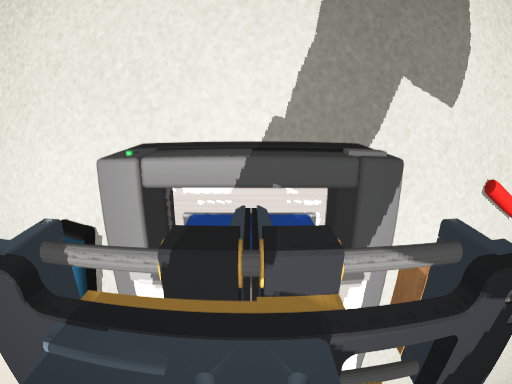

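Run:
```python
from h import *
from scipy.spatial.transform import Rotation as Ro
s=env.state();c=env.calibration('wrist');print(c)
z=np.load('pose.npz')
Rt=Ro.from_euler('xyz',s['ee_rot'],degrees=True).as_matrix();H=np.array(c['hand_eye'])
cam=s['ee_pos']+Rt@H[:3,3]; Rc=Rt@H[:3,:3]
print('cam feeder',((cam[:2]-z['o'])@z['R']),cam[2],'axis',Rc[:,2],'right',Rc[:,0])
def pw(X):
    p=Rc.T@(X-cam);r=np.hypot(p[0],p[1]);t=np.arctan2(r,p[2]);return (c['cx']+c['fx']*t*p[0]/r, c['cy']+c['fy']*t*p[1]/r)
for n,(x,y,h) in dict(rimF=(-180,125,110),rimFR=(-180,-125,110),barL=(-132,45,152),barR=(-132,-45,152),barLb=(-132,45,116),barRb=(-132,-45,116)).items():
    print(n,np.round(pw(np.append(z['R']@[x,y]+z['o'],h)),1))
print('tip',pw(s['ee_pos']-[0,0,14]))
```

```text
{'fx': 297.3186396354542, 'fy': 297.3186396354542, 'cx': 250.6325937813634, 'cy': 189.50682938561707, 'hand_eye': array([[-2.16536010e-04, -9.65375807e-01, -2.60862998e-01,
         7.26196769e+01],
       [ 9.99999024e-01, -5.69101033e-04,  1.27599765e-03,
         3.97815323e-01],
       [-1.38027466e-03, -2.60862467e-01,  9.65374988e-01,
        -1.84388240e+02],
       [ 0.00000000e+00,  0.00000000e+00,  0.00000000e+00,
         1.00000000e+00]])}
cam feeder [-2.12270242e+02  1.75766438e-01] 323.6127642261019 axis [ 0.25523547  0.05298858 -0.96542585] right [-0.19790802  0.98021948  0.00147841]
rimF [406.3 158.8]
rimFR [ 93.8 158.9]
barL [319.6 240.2]
barR [180.3 240.3]
barLb [309.4 220.3]
barRb [190.6 220.4]
tip (np.float64(249.7063886871035), np.float64(215.37274160617972))
```

The measurements agree that the finger is in front of the bar and has not touched it yet. The fingertip must be thinner along feeder x than I assumed, so I'll continue.

Request:
play_rows([
  [4.9,1,0,0,1],
  [4.9,1,0,0,1],
  [4.9,1,0,0,1],
  [4.9,1,0,0,1],
])

```text
time_s: 5.15
ee_pos: [473.0, -49.8, 139.3]
ee_rot: [180.0, 0.0, -168.6]
force: [-1.4, -0.0, 0.3]
gripper_width: 0.7
```

```bash
python3 snap.py c
```

```text
5.15 [473.  -49.8 139.3] [ 180.     0.  -168.6] [-1.4 -0.   0.3] 0.6944819220366518 feeder xy [-119.4   -0.2]
```

View pics/ts_c.png

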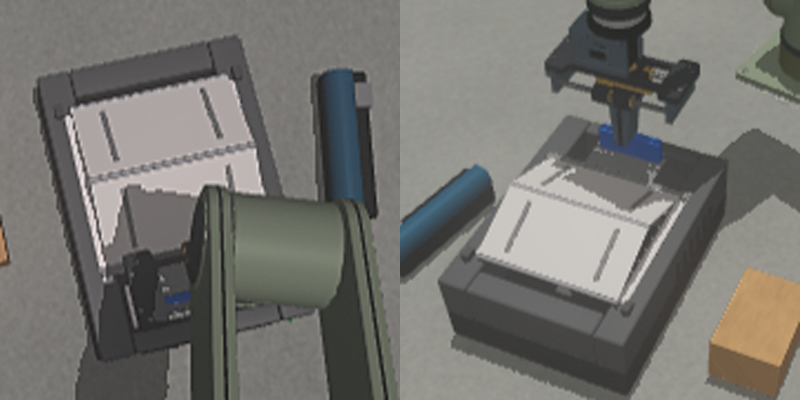

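Run:
```python
from h import *
s=env.state();z=np.load('pose.npz')
c=env.calibration('scene')
a=cv2.imread('pics/scene_a.png');im=cv2.imread('pics/scene_c.png')
k=6;f=lambda I:cv2.resize(I[60:150,200:266],None,fx=k,fy=k,interpolation=cv2.INTER_NEAREST)
A,B=f(a),f(im)
def dot(X,col):
    u,v=proj(c,X);print(X,u,v);cv2.circle(B,(int((u-200+.5)*k),int((v-60+.5)*k)),3,col,-1)
dot(s['ee_pos'],(0,255,255));dot(s['ee_pos']-[0,0,14],(0,0,255));
for x,y,h in((-125,45,152),(-125,-45,152),(-125,45,116),(-125,-45,116)):dot(np.append(z['R']@[x,y]+z['o'],h),(0,255,0))
cv2.imwrite('pics/zc.png',np.hstack([A,B]))
```

```text
[472.83731251 -49.84407026 139.19188778] 232.01019978797189 125.5154056862014
[472.83731251 -49.84407026 125.19188778] 232.20895906818464 129.04530390162904
[458.61722453  -6.68403883 152.        ] 246.57805556917205 125.09973057815164
[476.42942404 -94.90379597 152.        ] 218.96571850010596 117.22471295826408
[458.61722453  -6.68403883 116.        ] 246.74491356197552 134.1948494099975
[476.42942404 -94.90379597 116.        ] 219.77031533291492 126.32925067943862
```

View pics/zc.png

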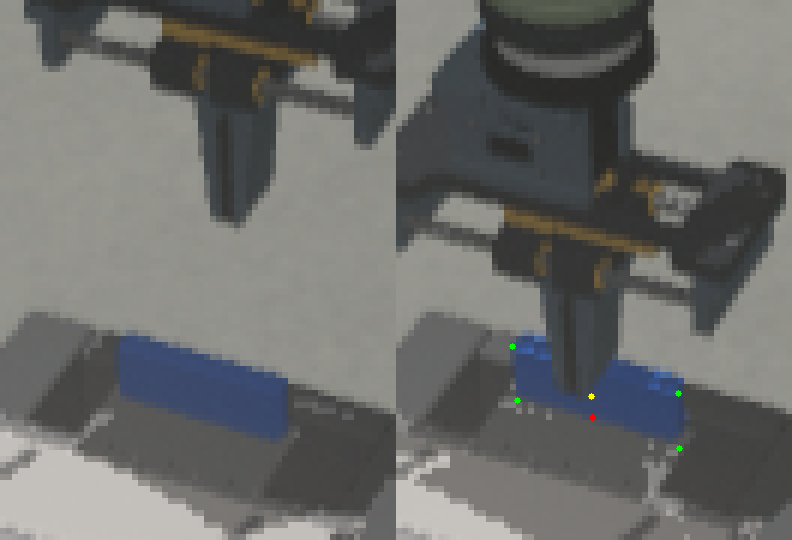

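View pics/wrist_c.png

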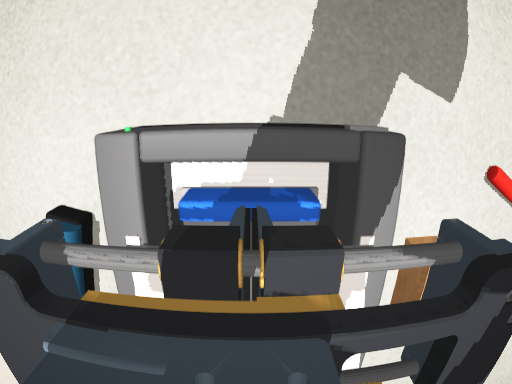

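Run:
```python
from h import *
c=env.calibration('scene');ct=env.calibration('top')
for n,p in(('a',[413.3,-60.8,200.]),('c',[473,-49.8,139.3])):
    p=np.array(p)-[0,0,14]
    z=np.load('pose.npz');R=z['R']
    for dx,dy in((0,0),(16,13),(16,-13),(-16,13),(-16,-13),(8,13),(8,-13)):
        print(n,dx,dy,np.round(proj(c,p+np.append(R@[dx,dy],0)),1))
for nm,n,b in(('scene','a',(225,70,255,105)),('scene','c',(215,100,250,135))):
    im=cv2.imread(f'pics/{nm}_{n}.png');x0,y0,x1,y1=b
    cv2.imwrite(f'pics/zz_{n}.png',cv2.resize(im[y0:y1,x0:x1],None,fx=16,fy=16,interpolation=cv2.INTER_NEAREST))
```

```text
a 0 0 [240.3 101.2]
a 16 13 [242.1 105.4]
a 16 -13 [234.  103.2]
a -16 13 [246.4  99.1]
a -16 -13 [238.5  97. ]
a 8 13 [243.2 103.8]
a 8 -13 [235.2 101.6]
c 0 0 [232.2 129.1]
c 16 13 [233.9 133.6]
c 16 -13 [226.  131.2]
c -16 13 [238.3 126.9]
c -16 -13 [230.5 124.6]
c 8 13 [235.  131.9]
c 8 -13 [227.1 129.6]
```

View pics/zz_a.png

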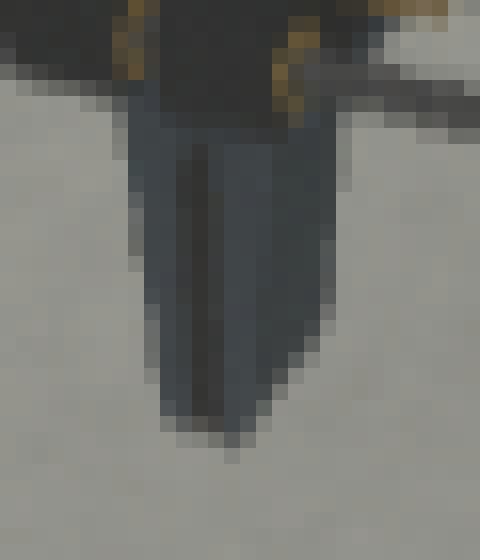

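View pics/zz_c.png

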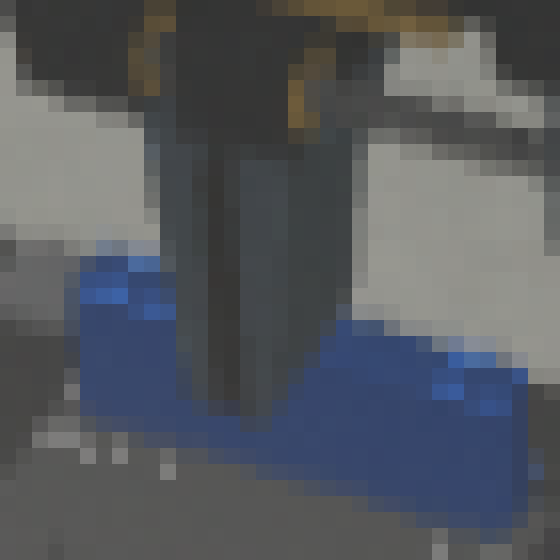

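Run:
```python
from h import *
from scipy.spatial.transform import Rotation as Ro
c=env.calibration('scene');ct=env.calibration('top')
print('base origin in scene',proj(c,[0,0,0]),'top',proj(ct,[0,0,0]))
w=env.calibration('wrist');z=np.load('pose.npz')
s=env.state();Rt=Ro.from_euler('xyz',s['ee_rot'],degrees=True).as_matrix();H=np.array(w['hand_eye'])
cam=s['ee_pos']+Rt@H[:3,3]; Rc=Rt@H[:3,:3]
def pw(X):
    p=Rc.T@(X-cam);r=np.hypot(p[0],p[1]);t=np.arctan2(r,p[2]);return np.round((w['cx']+w['fx']*t*p[0]/r, w['cy']+w['fy']*t*p[1]/r),1)
def F(x,y,h):return np.append(z['R']@[x,y]+z['o'],h)
for x in(-139,-125):
  for y in (45,-45):
    for h in(116,152):print('bar',x,y,h,pw(F(x,y,h)))
for x,y in((-180,125),(-180,-125)):print('rim',pw(F(x,y,110)),'bottom',pw(F(x,y,0)))
for y in(85,-85):print('well front corner',pw(F(-155,y,110)))
for d in(14,0,-10):
  for dx in(-16,16):print('tip',d,dx,pw(s['ee_pos']+np.append(z['R']@[dx,0],-d)))
im=cv2.imread('pics/wrist_c.png');cv2.imwrite('pics/wzc.png',cv2.resize(im[110:310,80:420],None,fx=2.3,fy=2.3,interpolation=cv2.INTER_CUBIC))
S=cv2.imread('pics/scene0.png');cv2.imwrite('pics/base.png',cv2.resize(S[20:120,270:370],None,fx=5,fy=5,interpolation=cv2.INTER_CUBIC))
```

```text
base origin in scene (np.float64(316.89153807348805), np.float64(90.00678897010305)) top (np.float64(306.6750219363394), np.float64(417.6966074913156))
bar -139 45 116 [311.4 185.7]
bar -139 45 152 [322.8 200.2]
bar -139 -45 116 [188.3 185.7]
bar -139 -45 152 [176.8 200.3]
bar -125 45 116 [310.4 203.9]
bar -125 45 152 [321.2 221.4]
bar -125 -45 116 [189.4 204. ]
bar -125 -45 152 [178.5 221.5]
rim [408.2 133.8] bottom [360.4 125.3]
rim [ 91.7 134. ] bottom [139.6 125.4]
well front corner [361.1 163.6]
well front corner [138.7 163.7]
tip 14 -16 [249.7 193.7]
tip 14 16 [249.7 235.9]
tip 0 -16 [249.7 199.6]
tip 0 16 [249.7 244.2]
tip -10 -16 [249.6 204.4]
tip -10 16 [249.7 250.8]
```

View pics/wzc.png

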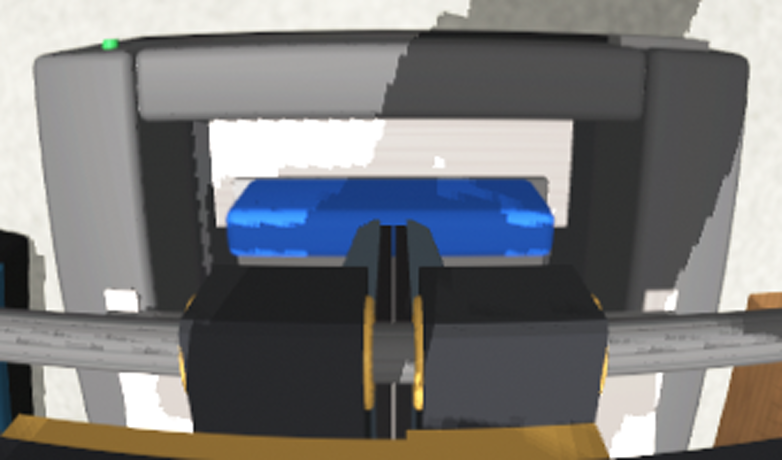

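View pics/base.png

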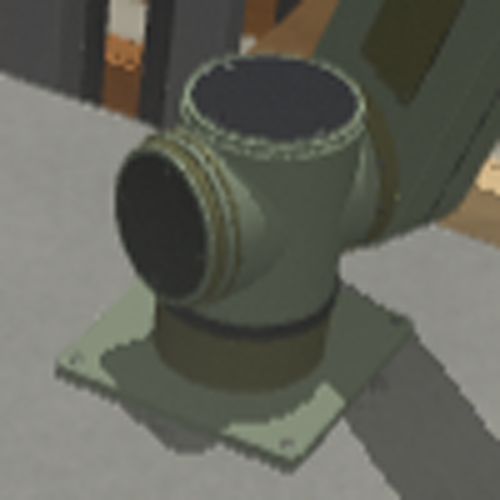

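The closed fingertips are passing over the bar. Both the scene and wrist views put them about 12 mm behind the TCP, not 14 mm ahead. I'll retreat and compare the tips with the gripper open and shut.

Request:
play_rows([
  [0,0,2,0,1],
  [-9.8,-2,2,0,1],
  [-9.8,-2,0,0,1],
  [-9.8,-2,0,0,0],
  [-9.8,-2,0,0,0],
  [-9.8,-2,0,0,0],
  [-9.8,-2,0,0,0],
  [0,0,0,0,0],
  [0,0,0,0,0],
])

```text
time_s: 6.42
ee_pos: [414.2, -62.0, 143.4]
ee_rot: [-180.0, 0.0, -168.6]
force: [-0.7, 0.3, 0.9]
gripper_width: 57.4
```

```bash
python3 snap.py d
python3 - <<'E'
from h import *
from scipy.spatial.transform import Rotation as Ro
w=env.calibration('wrist');c=env.calibration('scene')
s=env.state();Rt=Ro.from_euler('xyz',s['ee_rot'],degrees=True).as_matrix();H=np.array(w['hand_eye'])
I=H[:3,:3];tt=H[:3,3]
W=cv2.imread('pics/wrist_d.png');S=cv2.imread('pics/scene_d.png')
for dx in(-16,0,16):
 for dy in(-46,46,-59,59):
  for d in(14,-12):
   X=np.array([dx,dy,d],float);p=I.T@(X-tt);r=np.hypot(p[0],p[1]);t=np.arctan2(r,p[2])
   u,v=w['cx']+w['fx']*t*p[0]/r, w['cy']+w['fy']*t*p[1]/r
   col=(0,0,255) if d==14 else (0,255,255)
   cv2.circle(W,(int(u),int(v)),2,col,-1)
   u,v=proj(c,s['ee_pos']+Rt@X);cv2.circle(S,(int(u),int(v)),1,col,-1)
cv2.imwrite('pics/wd.png',cv2.resize(W[110:384,:],None,fx=1.5,fy=1.5));cv2.imwrite('pics/sd.png',cv2.resize(S[50:140,190:300],None,fx=6,fy=6,interpolation=cv2.INTER_NEAREST))
E
```

```text
6.425 [414.2 -62.  143.4] [-180.     0.  -168.6] [-0.7  0.3  0.9] 57.405444671444194 feeder xy [-179.5   -0.4]
```

View pics/wd.png

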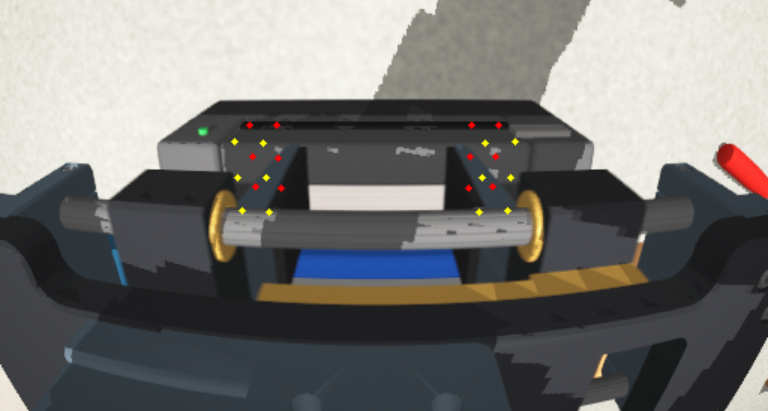

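View pics/sd.png

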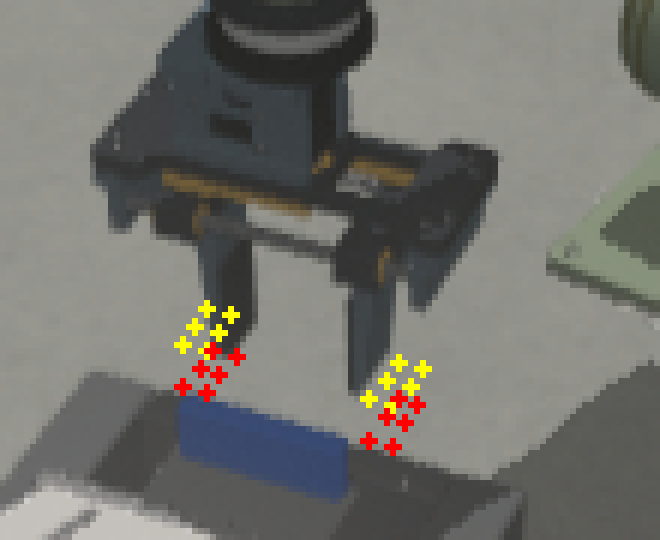

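Open or shut, the tips stand about 12 mm above the TCP. I'll go 30 mm lower, close, and push.

Request:
play_rows([
  [0,0,-7.5,0,1],
  [0,0,-7.5,0,1],
  [0,0,-7.5,0,1],
  [0,0,-7.5,0,1],
  [0,0,0,0,1],
  [0,0,0,0,1],
  [4.9,1,0,0,1],
  [4.9,1,0,0,1],
  [4.9,1,0,0,1],
  [4.9,1,0,0,1],
  [4.9,1,0,0,1],
  [4.9,1,0,0,1],
  [4.9,1,0,0,1],
  [4.9,1,0,0,1],
])

```text
time_s: 8.32
ee_pos: [453.2, -53.8, 113.1]
ee_rot: [180.0, -0.0, -168.6]
force: [-2.1, -0.9, 1.3]
gripper_width: 0.3
```

```bash
python3 snap.py e
```

```text
8.325 [453.2 -53.8 113.1] [ 180.    -0.  -168.6] [-2.1 -0.9  1.3] 0.3165093655892831 feeder xy [-1.397e+02 -1.000e-01]
```

View pics/ts_e.png

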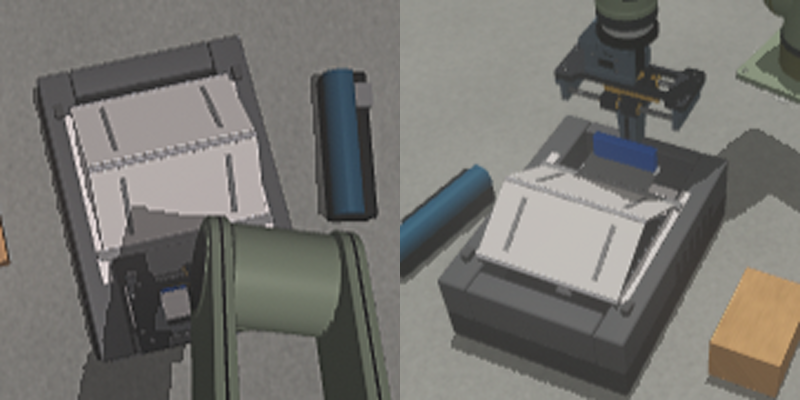

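View pics/wrist_e.png

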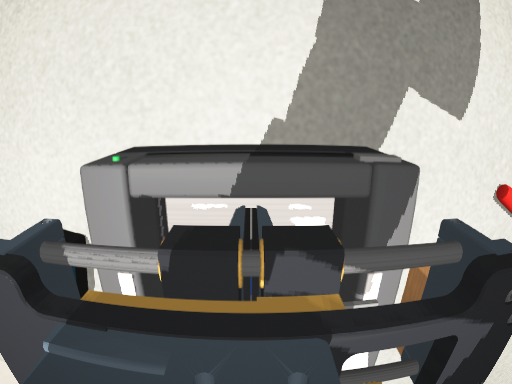

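The bar is now moving: the finger sits behind its blue face in scene and the tent is steeper. I'll keep pushing.

Request:
play_rows([
  [7.8,1.6,0,0,1],
  [9.8,2,0,0,1],
  [9.8,2,0,0,1],
  [9.8,2,0,0,1],
  [9.8,2,0,0,1],
  [9.8,2,0,0,1],
  [9.8,2,0,0,1],
  [9.8,2,0,0,1],
  [9.8,2,0,0,1],
  [9.8,2,0,0,1],
  [9.8,2,0,0,1],
  [9.8,2,0,0,1],
  [9.8,2,0,0,1],
  [4.9,1,0,0,1],
])

```text
time_s: 10.22
ee_pos: [584.1, -27.1, 113.2]
ee_rot: [180.0, 0.0, -168.6]
force: [-1.1, -1.2, -0.3]
gripper_width: 0.9
```

```bash
python3 snap.py f
```

```text
10.225 [584.1 -27.1 113.2] [ 180.     0.  -168.6] [-1.1 -1.2 -0.3] 0.9276505314749413 feeder xy [-6.1  0.2]
```

View pics/ts_f.png

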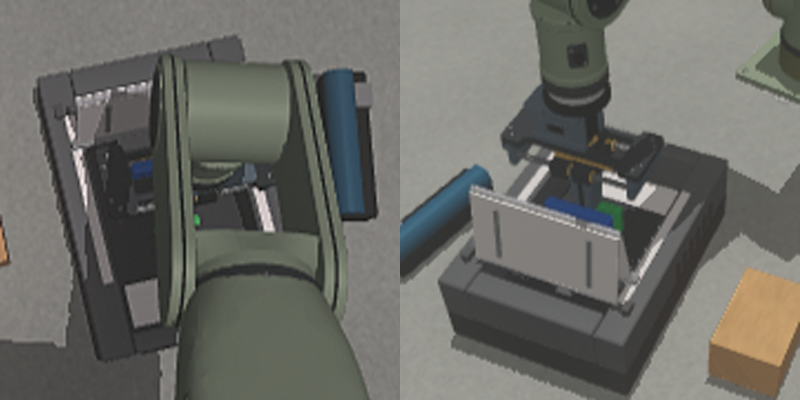

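Request:
play_rows([
  [4.9,1,0,0,1],
  [4.9,1,0,0,1],
  [4.9,1,0,0,1],
  [4.9,1,0,0,1],
  [4.9,1,0,0,1],
  [2,0.4,0,0,1],
  [2,0.4,0,0,1],
])

```text
time_s: 11.25
ee_pos: [611.9, -21.5, 113.3]
ee_rot: [180.0, -0.0, -168.6]
force: [-0.0, 0.4, 0.0]
gripper_width: 0.6
```

Request:
play_rows([
  [2,0.4,0,0,1],
])

```text
time_s: 11.38
ee_pos: [612.7, -21.3, 113.2]
ee_rot: [180.0, -0.2, -168.6]
force: [-5.5, -1.3, 3.5]
gripper_width: 0.3
```

Request:
play_rows([
  [2,0.4,0,0,1],
])

```text
time_s: 11.5
ee_pos: [612.8, -21.3, 113.2]
ee_rot: [180.0, -0.4, -168.6]
force: [-10.6, -2.9, 6.0]
gripper_width: 0.5
```

```bash
python3 snap.py g
```

```text
11.5 [612.8 -21.3 113.2] [ 180.    -0.4 -168.6] [-10.6  -2.9   6. ] 0.46785808308658583 feeder xy [23.2  0.2]
```

View pics/ts_g.png

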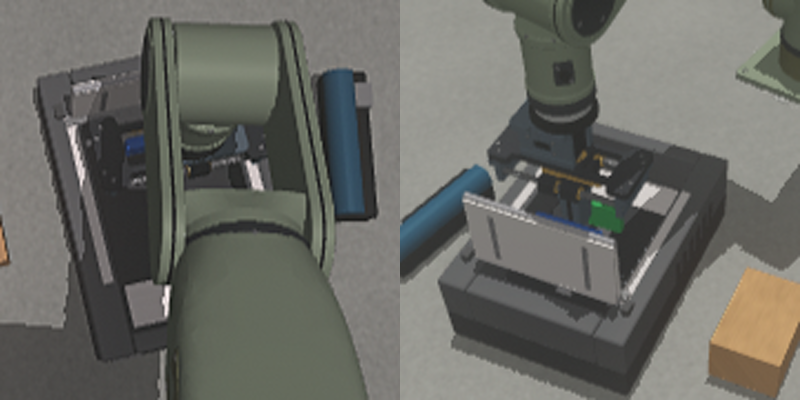

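The force rose to about 11 N with no further motion, so the cover is at its stop. I'll hold briefly and back off to 35 mm in front of the bar.

Request:
play_rows([
  [0,0,0,0,1],
  [0,0,0,0,1],
  [-4.9,-1,0,0,1],
  [-4.9,-1,0,0,1],
  [-4.9,-1,0,0,1],
  [-4.9,-1,0,0,1],
  [-4.9,-1,0,0,1],
  [-4.9,-1,0,0,1],
  [-4.9,-1,0,0,1],
  [-4.9,-1,0,0,1],
  [0,0,0,0,1],
])

```text
time_s: 13.02
ee_pos: [576.2, -28.8, 113.3]
ee_rot: [180.0, -0.0, -168.6]
force: [-0.6, 0.1, 0.2]
gripper_width: 0.5
```

```bash
python3 snap.py i
python3 - <<'E'
from h import *
from scipy.spatial.transform import Rotation as Ro
w=env.calibration('wrist');z=np.load('pose.npz')
s=env.state();Rt=Ro.from_euler('xyz',s['ee_rot'],degrees=True).as_matrix();H=np.array(w['hand_eye'])
cam=s['ee_pos']+Rt@H[:3,3]; Rc=Rt@H[:3,:3]
def pw(X):
    p=Rc.T@(X-cam);r=np.hypot(p[0],p[1]);t=np.arctan2(r,p[2]);return np.round((w['cx']+w['fx']*t*p[0]/r, w['cy']+w['fy']*t*p[1]/r),1)
def F(x,y,h):return np.append(z['R']@[x,y]+z['o'],h)
for x in(-51,-39):
  for y in (25,-25):
    for h in(56,98):print('tab',x,y,h,pw(F(x,y,h)))
for n in('wrist','scene'):
    im=cv2.imread(f'pics/{n}_i.png');m=cv2.inRange(cv2.cvtColor(im,cv2.COLOR_BGR2HSV),(45,90,30),(80,255,255));
    k,l,st,ce=cv2.connectedComponentsWithStats(m);print(n,st[1:],ce[1:])
E
```

```text
13.025 [576.2 -28.8 113.3] [ 180.    -0.  -168.6] [-0.6  0.1  0.2] 0.47519588829740417 feeder xy [-14.1   0. ]
tab -51 25 56 [280.1 154. ]
tab -51 25 98 [286.1 162.9]
tab -51 -25 56 [219.3 154. ]
tab -51 -25 98 [213.1 162.9]
tab -39 25 56 [279.8 168.3]
tab -39 25 98 [285.7 179.9]
tab -39 -25 56 [219.6 168.3]
tab -39 -25 98 [213.6 180. ]
wrist [[ 213  155   73   25 1739]] [[249.02875216 167.33812536]]
scene [[215 150  15  15 148]] [[222.91891892 157.07432432]]
```

View pics/ts_i.png

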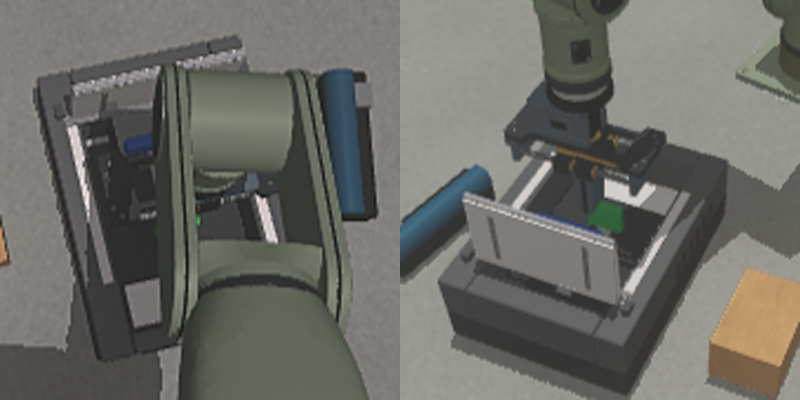

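View pics/wrist_i.png

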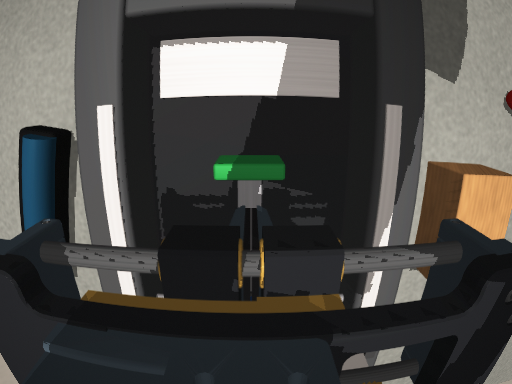

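Run:
```python
from h import *
c=env.calibration('scene');z=np.load('pose.npz')
for dx in(0,20,38):
  for h in(30,40,50,60): print(dx,h,np.round(proj(c,np.array([414.2,-62,143.4])+np.append(z['R']@[dx,89],h)),1))
```

```text
0 30 [267.5 112.1]
0 40 [267.6 109.4]
0 50 [267.7 106.7]
0 60 [267.8 103.9]
20 30 [264.9 116.1]
20 40 [265.  113.5]
20 50 [265.1 110.7]
20 60 [265.2 108. ]
38 30 [262.6 119.9]
38 40 [262.7 117.2]
38 50 [262.7 114.5]
38 60 [262.8 111.7]
```

The tab matches the prediction: wrist columns 213–286, rows 155–180, so feeder x -45, y 0. Next I'll descend behind it.

Request:
play_rows([
  [4,0.8,0,0,1],
  [0,0,-8,0,1],
  [0,0,-8,0,1],
  [0,0,-8,0,1],
  [0,0,-8,0,1],
  [0,0,-6,0,1],
  [0,0,-6,0,1],
  [0,0,-6,0,1],
  [0,0,0,0,1],
])

```text
time_s: 14.3
ee_pos: [580.3, -27.9, 62.8]
ee_rot: [180.0, -0.1, -168.6]
force: [-0.3, 0.2, -0.2]
gripper_width: 0.5
```

```bash
python3 snap.py j
```

```text
14.3 [580.3 -27.9  62.8] [ 1.800e+02 -1.000e-01 -1.686e+02] [-0.3  0.2 -0.2] 0.5344442300257656 feeder xy [-10.    0.1]
```

View pics/wrist_j.png

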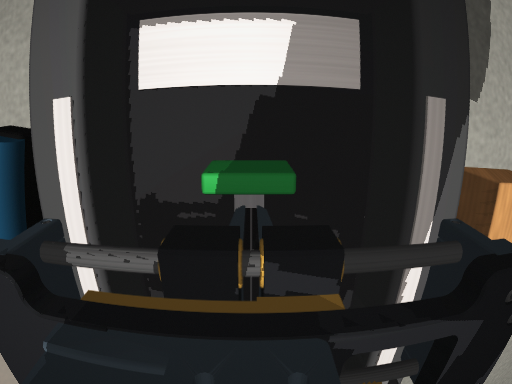

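View pics/ts_j.png

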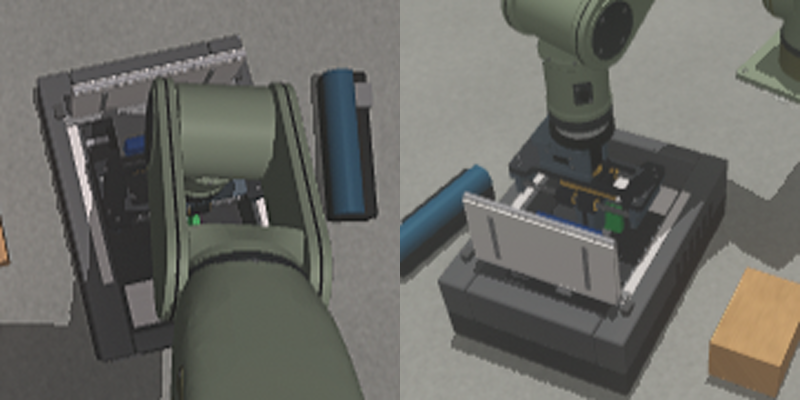

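Free behind the tab. Next comes the pull towards the front.

Request:
play_rows([
  [-3.9,-0.8,0,0,1],
  [-3.9,-0.8,0,0,1],
  [-3.9,-0.8,0,0,1],
  [-3.9,-0.8,0,0,1],
  [-3.9,-0.8,0,0,1],
  [-3.9,-0.8,0,0,1],
])

```text
time_s: 15.2
ee_pos: [558.2, -32.5, 63.5]
ee_rot: [-180.0, 0.1, -168.6]
force: [5.4, 2.6, -2.2]
gripper_width: -0.1
```

```bash
python3 snap.py k
```

```text
15.2 [558.2 -32.5  63.5] [-1.800e+02  1.000e-01 -1.686e+02] [ 5.4  2.6 -2.2] -0.10352429711838623 feeder xy [-32.5  -0. ]
```

View pics/wrist_k.png

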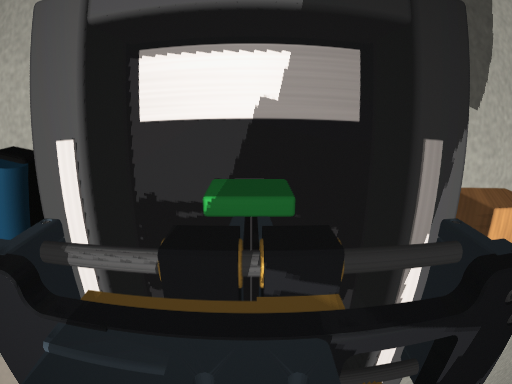

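The finger is on the tab with about 6 N of spring force. I'll keep pulling to the stop.

Request:
play_rows([
  [-3.9,-0.8,0,0,1],
  [-3.9,-0.8,0,0,1],
  [-3.9,-0.8,0,0,1],
  [-3.9,-0.8,0,0,1],
  [-3.9,-0.8,0,0,1],
  [-3.9,-0.8,0,0,1],
  [-3.9,-0.8,0,0,1],
  [-3.9,-0.8,0,0,1],
])

```text
time_s: 16.35
ee_pos: [528.6, -38.5, 63.6]
ee_rot: [-180.0, 0.3, -168.6]
force: [8.6, 4.1, -5.7]
gripper_width: 0.4
```

Request:
play_rows([
  [-2,-0.4,0,0,1],
])

```text
time_s: 16.48
ee_pos: [526.7, -39.0, 63.6]
ee_rot: [-180.0, 0.3, -168.6]
force: [8.9, 4.4, -5.5]
gripper_width: 0.4
```

Request:
play_rows([
  [-2,-0.4,0,0,1],
])

```text
time_s: 16.6
ee_pos: [525.0, -39.3, 63.6]
ee_rot: [-180.0, 0.4, -168.6]
force: [9.3, 4.2, -5.5]
gripper_width: 0.5
```

Request:
play_rows([
  [-2,-0.4,0,0,1],
])

```text
time_s: 16.73
ee_pos: [523.8, -39.5, 63.7]
ee_rot: [-180.0, 0.5, -168.6]
force: [12.8, 5.6, -9.9]
gripper_width: 0.3
```

Request:
play_rows([
  [-2,-0.4,0,0,1],
])

```text
time_s: 16.85
ee_pos: [523.9, -39.6, 63.9]
ee_rot: [-180.0, 0.7, -168.7]
force: [16.4, 7.0, -12.1]
gripper_width: 0.6
```

At the stop: the position has stalled and the force is up to about 18 N. I'll hold for 0.5 s and take a look.

Request:
play_rows([
  [0,0,0,0,1],
  [0,0,0,0,1],
  [0,0,0,0,1],
  [0,0,0,0,1],
])

```text
time_s: 17.35
ee_pos: [523.9, -39.6, 63.8]
ee_rot: [-180.0, 0.7, -168.7]
force: [14.5, 5.3, -10.0]
gripper_width: 0.3
```

```bash
python3 snap.py l
```

```text
17.35 [523.9 -39.6  63.8] [-180.     0.7 -168.7] [ 14.5   5.3 -10. ] 0.3348518390498504 feeder xy [-67.5  -0.1]
```

View pics/ts_l.png

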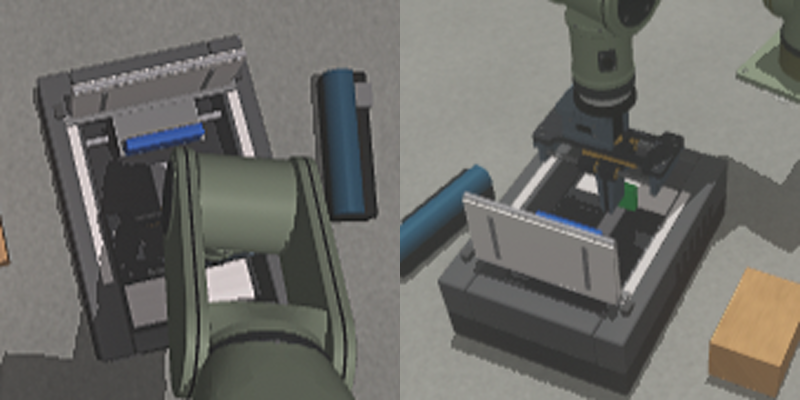

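View pics/wrist_l.png

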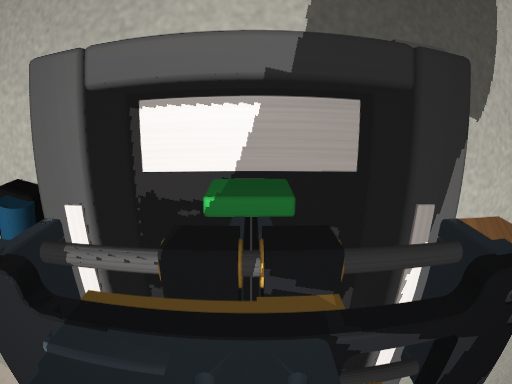

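The tab is at its stop and the cover still stands folded. I'll let the tab ride home and then lift out.

Request:
play_rows([
  [4.9,1,0,0,1],
  [4.9,1,0,0,1],
  [4.9,1,0,0,1],
  [4.9,1,0,0,1],
  [4.9,1,0,0,1],
  [4.9,1,0,0,1],
  [4.9,1,0,0,1],
  [4.9,1,0,0,1],
  [4.9,1,0,0,1],
  [4.9,1,0,0,1],
  [4.9,1,0,0,1],
  [4.9,1,0,0,1],
  [0,0,0,0,1],
  [0,0,0,0,1],
])

```text
time_s: 19.25
ee_pos: [576.2, -28.8, 63.1]
ee_rot: [180.0, -0.1, -168.6]
force: [-0.3, -0.1, 0.0]
gripper_width: 0.6
```

Request:
play_rows([
  [0,0,8,0,1],
  [0,0,10,0,1],
  [0,0,10,0,1],
  [0,0,12,0,1],
  [0,0,15,0,1],
  [0,0,15,0,1],
  [-5,-1,20,0,1],
  [-10,-2,20,0,1],
  [-20,-4,20,0,1],
  [-20,-4,20,0,1],
  [-25,-5,20,0,1],
  [-25,-5,10,0,1],
  [-25,-5,0,0,1],
  [-25,-5,0,0,1],
  [-25,-5,0,0,1],
  [0,0,0,0,1],
])

```text
time_s: 21.25
ee_pos: [395.7, -64.8, 244.2]
ee_rot: [-180.0, 0.1, -168.6]
force: [0.4, -0.5, -0.3]
gripper_width: 0.4
```

```bash
python3 snap.py m
python3 - <<'E'
from h import *
from scipy.spatial.transform import Rotation as Ro
ct=env.calibration('top');c=env.calibration('scene');z=np.load('pose.npz')
for n,cc in(('top',ct),('scene',c)):
    im=cv2.imread(f'pics/{n}_m.png');hs=cv2.cvtColor(im,cv2.COLOR_BGR2HSV)
    for nm,lo,hi,h in(('green',(45,90,30),(80,255,255),98),('blue',(105,130,60),(125,255,255),152)):
        m=cv2.inRange(hs,lo,hi);m[:, :240 if n=='top' else 180]=0;m[:,380:]=0;m[:100]=0
        k,l,st,ce=cv2.connectedComponentsWithStats(m)
        for i in range(1,k):
            if st[i,4]>15:
                X=plane(cc,*ce[i],h);print(n,nm,st[i],ce[i].round(1),((X[:2]-z['o'])@z['R']).round(1))
E
```

```text
21.25 [395.7 -64.8 244.2] [-1.800e+02  1.000e-01 -1.686e+02] [ 0.4 -0.5 -0.3] 0.40627768292207667 feeder xy [-198.2    0.5]
top green [307 211  18   9  92] [315.5 214.8] [-47.8  -0.8]
top blue [294 172  33  12 173] [309.9 178. ] [45.3 -1.3]
scene green [214 148  16  17 191] [221.7 155.8] [-29.9   6.7]
scene blue [191 155  30  10  43] [204.7 159.3] [45.3 -3.6]
```

View pics/ts_m.png

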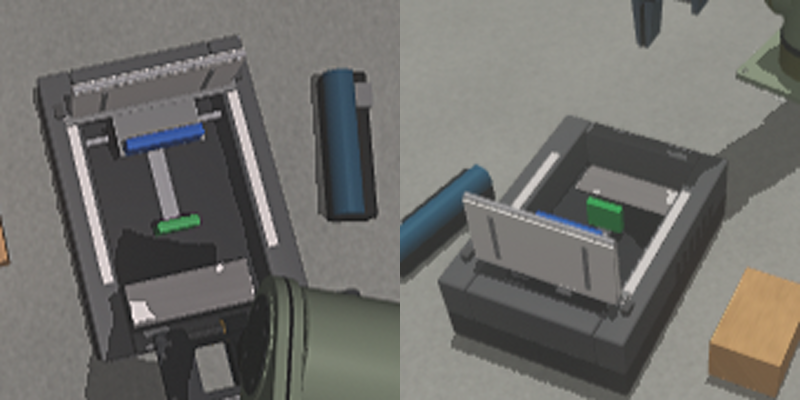

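View pics/wrist_m.png

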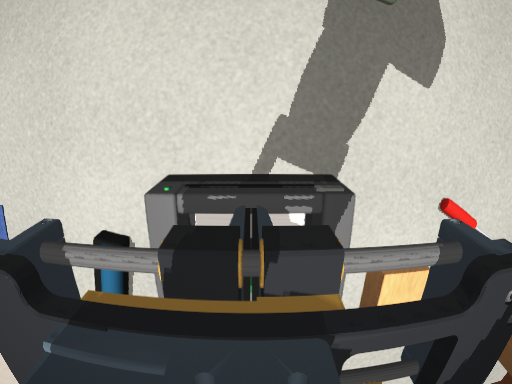

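```bash
python3 -c "
from workcell import env
print(env.job_done()); print(env.state()['time_s'])"
```

```text
the job is handed in; nothing more can be done
None
the job is handed in; nothing more can be done
```

I folded the cover, pulled the release tab to its stop, let it return home, and handed the job in at about 21 s of the 51 s allowed.

**What I did**
- **Cover:** I pushed the blue bar back with the closed fingers until it stalled at about 11 N, then backed off.
- **Release tab:** I hooked the green tab from behind and pulled it to its stop. It stalled at about 18 N, and I held it there for about 0.5 s. I then eased it home and lifted clear.

**Last checks**
- **Cover position:** In the last pictures both panels stand upright. The bar measures feeder x of about +45 mm from both views, or about +48 mm allowing for a frame error of about 3 mm. 1.45 rad needs +31 mm.
- **Tab position:** The tab reads about -48 mm in the top view. That includes some of its front face, and home is -45 mm. Before lifting, the finger stood several mm clear of the home contact point with no force on it.
- **Surroundings:** By eye, the carton, cartridge and screwdriver look unmoved. The arm was clear of everything, with wrist force below 1 N.

**What failed or disagreed**
- **First push:** It missed because the fingertips passed over the bar. The views put the tips about 12 mm behind the TCP, not 14 mm ahead as stated. I redid the push 26 mm lower and it worked.
- **Scene-view tab reading:** My last tab reading from the scene camera gave -30 mm. It came from the middle of the tab's face, projected as if it were at the top edge, so I relied on the top view.

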